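Clear the plate rack and show the enamel sample label

TASK

Put the flat scraper parked in the middle of the plate rack away first: blade down, fully home in the tool block's slot, and let go. Then take the notched glass plate by its clear end (the notched corner marks the frosted, labelled end) and hold it up with its label over the middle of the round viewing tile, a good 15 cm above the bench, label face turned upward, about 45 degrees or flatter. Finish while still holding it there, steady, leaving the plain plate and everything else where they are.

Things in the scene. Friction and masses are not known exactly. Their poses are not given: they have to be found in the camera images.
- rack: Fixed light wooden block, 80 (x) x 104 (y) x 40 mm high, origin at the centre of its underside, z up, any yaw. Three slots run right through along x, at y = -35, 0, +35 mm, floors 10 mm above the bench. The outer ones, 10 mm wide, hold the two glass plates (which is where varies); the middle one, 7 mm wide, holds the scraper at first, too near the plates for fingers to go between.
- scraper: Loose flat scraper, 0.12 kg, standing blade down. Steel blade 50 (x) x 5 (y) x 78 mm high; dark wooden handle 62 (x) x 18 (y) mm, from 76 to 112 mm above the blade's lower edge. Origin at the middle of that edge, which stands 10 mm above the bench in the rack; x along the blade's width, z up to the handle. Alike after a half turn about z.
- tool_block: Fixed darker wooden block, 100 (x) x 60 (y) x 60 mm high, tiny bur heads along its top's long sides. Origin at the centre of its underside, z up. One blind slot in the middle of its top, 60 mm long along x, 9 mm wide, floor 12 mm above the bench: a scraper fully home stands on that floor, either way round, its handle 88 to 124 mm above the bench.
- slot (a point): Centre of the mouth of the tool block's slot, 60 mm above the bench, axes as the tool block's.
- plate: Loose glass plate, 0.115 kg, 100 (x) x 8 (y) x 60 mm (z), standing on a long edge in an outer rack slot, lower edge 10 mm and upper edge 70 mm above the bench. Origin at the middle of the lower edge; x along its length to the frosted end, y out of the labelled face, z to the upper edge. Clear from x = -50 to +15 mm, frosted white from +15 to +50 mm, where the upper corner is notched.
- notch (a point): The corner notch, 12 mm long and 13 mm high, at the upper corner of the plate's frosted end; this point is the middle of the gap, 44 mm along x and 53.5 mm along z from the plate's origin. Seen from above with the notch end pointing away from you, the label is on the left face.
- label (a point): Centre of the label on the plate's labelled face: 32.5 mm from the plate's origin along x, 4 mm along y, 25 mm along z. The label is a buff card 28 x 36 mm with two dark bars.
- blank: Plain clear glass plate without notch, frost or label, same size 100 x 8 x 60 mm, standing in the other outer slot of the rack, loose. Stays there. Origin at the middle of its lower long edge, z up.
- pad: Fixed round white viewing tile, 130 mm across, 8 mm thick, grey dot in the middle; origin at the centre of its underside.
- pad_top (a point): Middle of the viewing tile's top face, 8 mm above the bench.
- jar: Bystander: low white plastic jar, 54 mm across, 45 mm high, origin at the centre of its underside. Leave it alone.
- hammer: Bystander: small hammer about 220 mm long lying at the far side, origin at the underside near its middle. Leave it alone.
- dish: Bystander: glass dish, 80 mm across, 30 mm high, origin at the centre of its underside. Leave it alone.
- spool: Bystander: brass spool, 40 mm across, 38 mm high, origin at the centre of its underside. Leave it alone.
- ring_box: Bystander: closed ring box, about 55 x 55 x 42 mm high, origin at the centre of its underside. Leave it alone.
- brush: Bystander: hand brush lying at the far side, origin at the underside near its middle. Leave it alone.
Things that resemble listed ones, but are neither listed nor needed, are in the scene too. What is shaped like the scraper but orange, purple or red is not meant.

How it is judged:
On the way, in this order (a step that is already met when the one before it is completed fails the run):
1. the scraper stands fully home in the tool block's slot, let go (x of scraper in the frame of tool_block between -0.008 and 0.008 m and y of scraper in the frame of tool_block between -0.005 and 0.005 m and z of scraper in the frame of tool_block between 0.007 and 0.017 m and angle between scraper's own z axis and vertical below 0.15 rad and angle between the x axis of scraper and the x axis of tool_block, either way round below 0.15 rad and contact force between each of the arm, the fingers and scraper below 0.1 N and linear speed of scraper below 0.02 m/s), for 0.3 s.
2. the notched plate is lifted clear by its clear end (height (world z) of label above 0.12 m and contact force between the fingers and plate above 1 N and x of the grasp point in the frame of plate below 0.006 m), for 0.2 s.
At the end, for the whole second after the job is handed in: Scraper home in the block's slot (height within 5 mm, upright within 0.15 rad), released. Plate held still by its clear part (TCP at plate x < 6 mm), label over 120 mm high, within 45 mm sideways of the tile's middle, its face normal within 55 degrees of straight up (all of step 1 and all of step 2 and horizontal distance between label and pad_top below 0.045 m and angle between plate's own y axis and vertical below 0.96 rad and linear speed of plate below 0.03 m/s and angular speed of plate below 0.2 rad/s); the arm keeps its last pose, push and grip.
It fails at once if the plain plate is shifted by more than 20 mm (distance of blank from where it was at the start of the episode above 0.02 m).
It fails at once if a bystander is shifted by more than 30 mm (distance of any of jar, hammer, dish, spool, ring_box, brush from where it was at the start of the episode above 0.03 m).
It also fails if it takes over 58 s, if anything falls off the work surface, if the arm or the gripper's body presses on something with over 40 N, if the wrist force passes 120 N, or if a joint passes its speed limit or range.

ROBOT

A 6-joint arm with a two-finger parallel gripper is mounted at the origin on the work surface. World frame = base frame: x ahead of the robot, y to its left, z up, the work surface at z = 0. Lengths are in m, angles in rad, forces in N, time in s.
With the tool pointing down it reaches from about 0.25 to 0.775 m from the base axis. Payload 8.9 kg.
Tool frame: the origin (TCP) lies between the finger pads, 19 mm behind the fingertips; this is the grasp point; z points along the fingers, y is the line along which they close (so a half turn about z gives the same grasp; the last joint's range is limited). The gripper opens to 85 mm and grips with 20 to 120 N. Pads are 22 mm wide; open, the fingers measure 114 mm over their backs; the gripper's body (76 mm by 85 mm) begins 54 mm behind the grasp point. The pads swing forward as they close: fully open they stand 13 mm farther back than shut.
Start: joints at [1.069, 0.291, -0.153, 1.127, 0, 1.431], TCP at [0.186, 0.491, 0.25] pointing down, gripper open.
Joint ranges: [-2.52, 2.52], [-0.91, 1.74], [-1.3, 1.37], [-1.96, 2.02], [-1.52, 1.47], [-3.14, 3.14]. Speed limits (rad/s): [2.22, 2.22, 2.79, 3.14, 3.14, 3.14].

INTERFACE

Orientations are given as a unit quaternion [x, y, z, w].
In Python, from station import sensors, camera, ticket, find_in, regions_of gives the robot as it stands. The module is installed in compiled form; this text tells all that it offers.
- The arm moves only by the shell command python3 -m creep 'ROWS' [OPENING] [FORCE]. ROWS is JSON, a list of rows, each a list of 6 numbers: the shift along the tool's x, y, z in mm, then the turn, a rotation vector about the tool's x, y, z in degrees. In form: [[tx, ty, tz, rx, ry, rz], ...]. A call has 1 to 8 rows; each row is the pose to reach, as a shift and turn from the pose commanded when the call began, along the tool's axes at that moment; what a row does not reach only later rows make up. A row lasts 1/12 s, in which the tool goes at most 41.7 mm and 7.16 degrees, less where a joint would pass 70% of its speed; a pose out of reach is approached as far as the arm can. A call with a gripper value outside its range is refused whole. OPENING is the opening, from -1 (shut) to 1 (fully open), so that 0 is half open, set as the call begins (- or left out, the last holds). The fingers move at their own pace and stop on an object; FORCE is the grip in N (left out, the last holds). Time passes only in rows, so rows that repeat a pose let the fingers close. It gives the time, the measured TCP pose, the force, the opening and the grip force at its end, in the units of the state.
- sensors.state(): the state, without advancing time (a new reading comes with each control period).
- camera(name): name is "scene" or "side" or "wrist"; returns a dict with "img" (384x512x3 uint8, blue, green, red), "fx", "fy", "cx", "cy" (pixels), "xyz" and "rotation" of the camera in the world; the wrist camera has in their place "mount" (4x4, takes a point from camera to tool coordinates, whose origin is the TCP and whose axes are the flange's). Camera axes: x right, y up, looking along -z (the intrinsics and any distortion apply to the point x, -y, -z); pixel columns grow to the right and rows downward; lengths in m; the calibration is good to about 2 mm. A picture is of the moment at which its call begins: read the wrist's pose just before it. There is no depth.
- ticket.finish_job(): hands the job in; it is judged then, once.
Trained networks look in the newest picture that a camera, given by its name, has taken for a name from the list of things; names that differ only in an ending like _2 or _b are one class to them, and where a whole thing is asked for, a point or a joint stands for the part that bears it (a point fixed in the world has none). Each returns a list of dicts, best first, with "confidence" (0 to 1); they miss things now and then, are a little off and sometimes report something else, mostly with a low value. They report only what shows in the picture. A call takes as long as a camera call. They do not tell look-alikes from the thing itself.
- find_in(camera, query): "position" ([x, y, z] in m, in world coordinates, good to about 4 mm: the middle of the surface that is visible of it).
- regions_of(camera, query): "mask" (384x512 bool, what is visible of it).
The state is a dict: "time": time; "joints": joint angles; "qvel": joint speeds; "joint_torque": joint torques, N m; "position": TCP position; "orientation": TCP orientation; "force": force on the tool from outside, world axes, zero at the start; "ft_torque": the same for the moment, N m; "finger_gap": opening from 0.0 (shut) to 1.0 (fully open); "grasp_force": force on a finger pad.
Only numpy, scipy, OpenCV 4.12 (cv2) and the standard library are available. Lean on these libraries where they do the work, as an engineer would, in place of code of your own. Each camera call takes 0.05 s, during which the arm holds its last target. There are 200 camera calls.

## Working session

There is one attempt and no reset: what is moved stays moved. The work goes in short steps, Python scripts to look and compute and a shell command to move; the robot and the scene stay as the last step left them, time stands still between calls to the robot, and variables do not carry over. Pictures are saved under pics/ and viewed, at most 10 in all, crops included, and the job is handed in when it is done.

```bash
mkdir -p pics
python3 - <<'E'
from station import sensors,camera,find_in
import cv2,numpy as np
s=sensors.state();print(s['time'],s['position'],s['orientation'],s['finger_gap'])
ims=[]
for n in("scene","side"):
    c=camera(n);ims.append(c['img']);print(n,c['xyz'],c['fx'])
    for q in("rack","scraper","tool_block","slot","plate","notch","label","blank","pad","jar","dish"):
        print(q,[(np.round(d['position'],3).tolist(),round(d['confidence'],2)) for d in find_in(n,q)[:4]])
    cv2.imwrite(f'pics/{n}.png',cv2.resize(c['img'],(800,600)))
E
```

```text
0.0 [0.18611481 0.49045836 0.24944284] [ 1.80382694e-01  9.83596289e-01 -6.19005696e-04 -2.01212443e-04] 1.0016624530888194
scene [ 0.87499042 -0.30911152  0.63020079] 348.24843147450116
rack [([0.558, 0.022, 0.039], 0.91), ([0.551, 0.242, 0.008], 0.72)]
scraper [([0.542, -0.105, 0.085], 0.97), ([0.672, 0.021, 0.104], 0.96), ([0.517, 0.037, 0.099], 0.85), ([0.644, -0.092, 0.113], 0.8)]
tool_block [([0.544, -0.252, 0.063], 0.79)]
slot [([0.548, -0.256, 0.058], 0.9)]
plate [([0.477, 0.024, 0.046], 0.57)]
notch [([0.477, 0.025, 0.05], 0.54)]
label [([0.48, 0.023, 0.047], 0.69)]
blank [([0.557, 0.017, 0.058], 0.98)]
pad [([0.549, 0.239, 0.008], 0.76)]
jar [([0.806, -0.171, 0.017], 0.61), ([0.55, 0.241, 0.006], 0.59), ([0.392, 0.129, 0.039], 0.58), ([0.715, -0.197, 0.016], 0.22)]
dish [([0.714, -0.198, 0.015], 0.85)]
side [0.42583293 0.43636739 0.66538369] 352.8416459105372
rack [([0.797, 0.153, 0.025], 0.52), ([0.796, -0.145, 0.018], 0.49)]
scraper [([0.526, 0.048, 0.106], 0.88), ([0.634, -0.071, 0.092], 0.83), ([0.665, 0.044, 0.1], 0.79), ([0.541, -0.082, 0.099], 0.72)]
tool_block [([0.53, -0.234, 0.056], 0.75)]
slot [([0.528, -0.234, 0.055], 0.75)]
plate [([0.496, 0.068, 0.05], 0.63)]
notch [([0.494, 0.064, 0.054], 0.82)]
label [([0.497, 0.063, 0.06], 0.98), ([0.53, -0.233, 0.059], 0.24)]
blank [([0.568, 0.05, 0.062], 0.85)]
pad [([0.549, 0.248, 0.007], 0.65), ([0.797, -0.148, 0.019], 0.2)]
jar [([0.387, 0.146, 0.044], 0.74), ([0.551, 0.252, 0.011], 0.27)]
dish [([0.73, -0.207, 0.02], 0.96)]
```

View pics/scene.png

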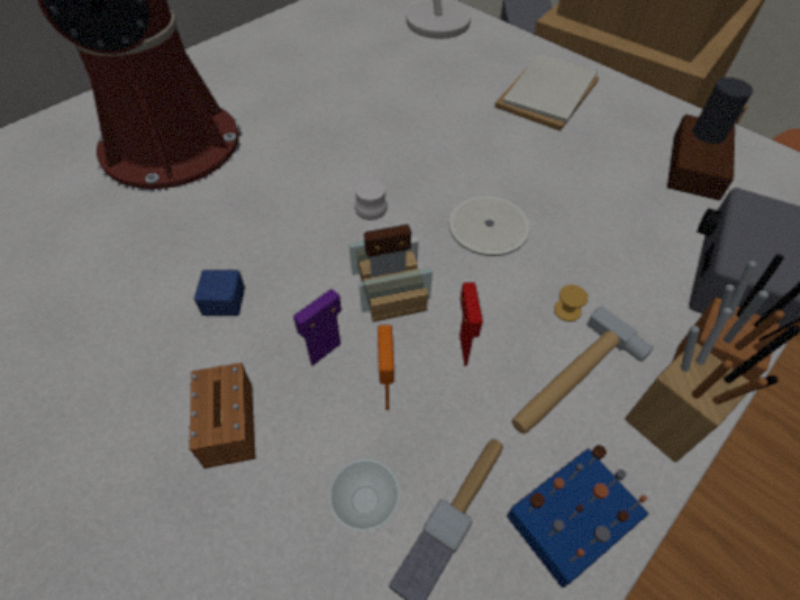

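View pics/side.png

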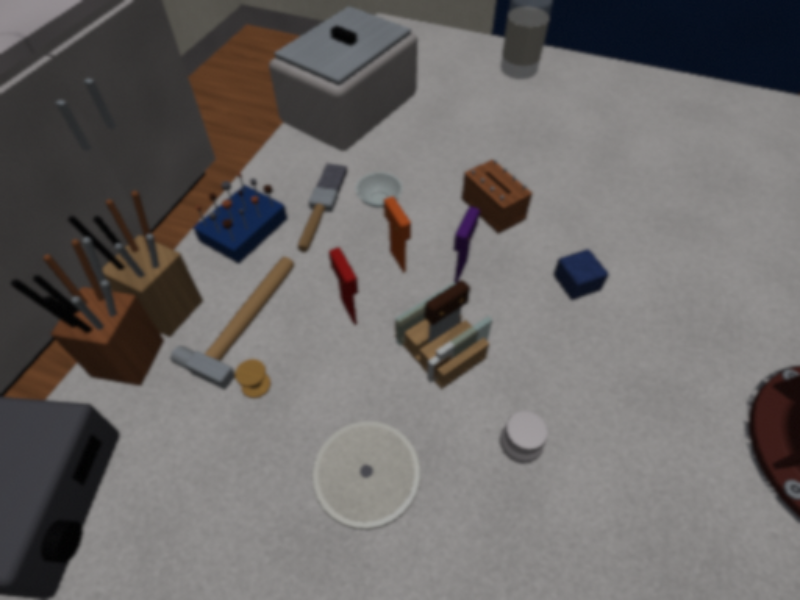

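The scraper-shaped candidates in the scene picture are dark brown in the rack (388,240), purple (320,325), orange (387,365) and red (470,320). The dark one in the middle of the rack fits. I'll confirm with an enlarged crop and estimate the yaws of the rack and block from it.

```bash
cat > h.py <<'E'
import numpy as np,cv2
from scipy.spatial.transform import Rotation as Ro
from station import sensors,camera,find_in,regions_of
def proj(c,P,R=None,t=None):
    R=Ro.from_quat(c['rotation']).as_matrix() if R is None and np.size(c['rotation'])==4 else (np.array(c['rotation']) if R is None else R)
    t=np.array(c['xyz']) if t is None else t
    p=(np.atleast_2d(P)-t)@R
    return np.c_[c['cx']+c['fx']*p[:,0]/-p[:,2], c['cy']+c['fy']*-p[:,1]/-p[:,2]]
def ray(c,uv,z,R=None,t=None):
    R=Ro.from_quat(c['rotation']).as_matrix() if R is None and np.size(c['rotation'])==4 else (np.array(c['rotation']) if R is None else R)
    t=np.array(c['xyz']) if t is None else t
    uv=np.atleast_2d(uv); d=np.c_[(uv[:,0]-c['cx'])/c['fx'],-(uv[:,1]-c['cy'])/c['fy'],-np.ones(len(uv))]@R.T
    return t+d*((z-t[2])/d[:,2])[:,None]
def wpose(c,s):
    T=np.eye(4);T[:3,:3]=Ro.from_quat(s['orientation']).as_matrix();T[:3,3]=s['position'];T=T@np.array(c['mount']);return T[:3,:3],T[:3,3]
def down(yaw): # tool z down, tool x at yaw
    c,s=np.cos(yaw),np.sin(yaw);return np.array([[c,s,0],[s,-c,0],[0,0,-1]])
def row(p,R):
    s=sensors.state();R0=Ro.from_quat(s['orientation']).as_matrix()
    d=R0.T@(np.array(p)-s['position'])*1000
    r=Ro.from_matrix(R0.T@R).as_rotvec(degrees=True)
    return np.round(d,1).tolist(),np.round(r,1).tolist(),'pos',np.round(s['position'],4)
E
python3 - <<'E'
from h import *
out=[]
for n,q in(("scene","scraper"),("side","scraper")):
    c=camera(n);i=c['img']
    print(n,{k:np.round(v,3).tolist() for k,v in c.items() if k!='img'})
    for qq,z in(("scraper",.104),("tool_block",.06),("pad",.008)):
        for d in regions_of(n,qq)[:5]:
            m=d['mask'].astype(np.uint8)
            k=max(cv2.findContours(m,0,2)[0],key=cv2.contourArea);r=cv2.minAreaRect(k)
            print(qq,round(d['confidence'],2),np.round(r[0]),np.round(ray(c,cv2.boxPoints(r),z)[:,:2],3).tolist())
    u,v=np.round(proj(c,[[.53,.03,.06]])[0]).astype(int)
    w,b=np.round(proj(c,[[.535,-.24,.04]])[0]).astype(int)
    for (x,y) in((u,v),(w,b)):
        y0=max(y-36,0);x0=max(x-48,0);print('crop0',x0,y0)
        out.append(cv2.resize(i[y0:y0+72,x0:x0+96],(400,300),interpolation=cv2.INTER_CUBIC))
cv2.imwrite('pics/crop.png',np.vstack([np.hstack(out[:2]),np.hstack(out[2:])]))
E
```

```text
scene {'fx': 348.248, 'fy': 348.248, 'cx': 257.951, 'cy': 194.808, 'xyz': [0.875, -0.309, 0.63], 'rotation': [0.292, 0.111, 0.356, 0.881]}
scraper 0.87 [246. 234.] [[0.608, -0.066], [0.621, -0.053], [0.696, -0.13], [0.684, -0.142]]
scraper 0.78 [205. 208.] [[0.528, -0.146], [0.526, -0.066], [0.597, -0.08], [0.596, -0.156]]
scraper 0.68 [248. 160.] [[0.484, 0.026], [0.522, 0.079], [0.584, 0.024], [0.548, -0.024]]
scraper 0.67 [229. 164.] [[0.487, -0.004], [0.501, 0.017], [0.545, -0.017], [0.531, -0.037]]
scraper 0.18 [142. 266.] [[0.495, -0.249], [0.548, -0.197], [0.644, -0.269], [0.597, -0.315]]
tool_block 0.9 [141. 264.] [[0.463, -0.244], [0.52, -0.189], [0.621, -0.265], [0.571, -0.314]]
tool_block 0.45 [312. 144.] [[0.495, 0.198], [0.582, 0.284], [0.654, 0.184], [0.574, 0.106]]
tool_block 0.18 [232. 316.] [[0.673, -0.205], [0.727, -0.153], [0.779, -0.205], [0.728, -0.254]]
crop0 200 135
crop0 99 224
side {'fx': 352.842, 'fy': 352.842, 'cx': 253.838, 'cy': 187.449, 'xyz': [0.426, 0.436, 0.665], 'rotation': [-0.064, 0.31, 0.931, -0.181]}
scraper 0.9 [296. 155.] [[0.541, -0.003], [0.557, -0.134], [0.532, -0.134], [0.519, -0.004]]
scraper 0.77 [221. 181.] [[0.704, 0.019], [0.686, -0.001], [0.608, 0.094], [0.626, 0.111]]
scraper 0.64 [286. 198.] [[0.56, 0.069], [0.517, -0.007], [0.479, 0.029], [0.522, 0.101]]
scraper 0.63 [255. 149.] [[0.675, -0.104], [0.645, -0.125], [0.578, -0.001], [0.605, 0.018]]
scraper 0.49 [147. 199.] [[0.8, 0.238], [0.836, 0.031], [0.733, 0.051], [0.715, 0.247]]
tool_block 0.9 [317. 124.] [[0.6, -0.21], [0.57, -0.324], [0.458, -0.232], [0.492, -0.132]]
tool_block 0.36 [147. 199.] [[0.833, 0.224], [0.871, -0.005], [0.756, 0.018], [0.737, 0.234]]
pad 0.59 [234. 304.] [[0.637, 0.21], [0.512, 0.16], [0.467, 0.279], [0.578, 0.324]]
crop0 235 166
crop0 267 89
```

View pics/crop.png

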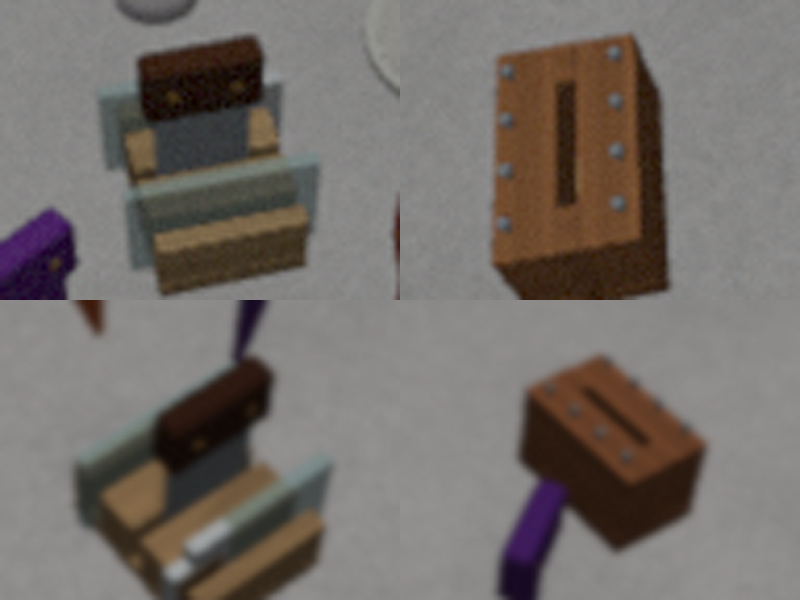

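Run:
```python
from h import *
S=camera('scene');D=camera('side')
def f(c,o,pts,z,n):
    P=ray(c,np.array(o)+np.array(pts)*.24,z)[:,:2];d=P[-1]-P[0]
    print(n,np.round(P,3).tolist(),'mid',np.round(P.mean(0),3),'len',round(np.hypot(*d),3),'yaw',round(np.degrees(np.arctan2(d[1],d[0])),1))
f(S,(200,135),[(138,55),(258,38)],.122,'handle top far edge')
f(S,(200,135),[(140,78),(260,58)],.122,'handle top near? edge')
f(S,(200,135),[(155,236),(305,208)],.04,'rack near edge')
f(S,(200,135),[(100,92),(280,85)],.07,'far plate top')
f(S,(200,135),[(128,193),(318,157)],.07,'near plate top')
f(D,(235,166),[(160,435),(265,362)]-np.array([0,300]),.122,'handle top side far')
f(D,(235,166),[(180,470),(270,390)]-np.array([0,300]),.104,'handle near face mid')
f(D,(235,166),[(165,580),(330,462)]-np.array([0,300]),.07,'near plate top side')
f(S,(99,224),[(166,85),(166,205)],.06,'slot')
f(S,(99,224),[(98,57),(235,38),(240,240),(95,262)],.06,'block corners')
f(D,(267,89),[(185,87),(248,142)],.06,'slot side')
f(D,(267,89),[(125,90),(200,55),(305,143),(225,187)],.06,'block corners side')
print(row([.52,.02,.30],down(0)))
print(S['xyz'],np.round(camera('wrist')['mount'],3).tolist())
```

```text
handle top far edge [[0.503, 0.015], [0.537, 0.064]] mid [0.52  0.039] len 0.059 yaw 55.6
handle top near? edge [[0.515, 0.005], [0.547, 0.055]] mid [0.531 0.03 ] len 0.059 yaw 57.3
rack near edge [[0.541, -0.015], [0.584, 0.052]] mid [0.563 0.019] len 0.079 yaw 57.6
far plate top [[0.47, 0.016], [0.534, 0.085]] mid [0.502 0.05 ] len 0.094 yaw 47.5
near plate top [[0.53, -0.02], [0.581, 0.063]] mid [0.555 0.021] len 0.098 yaw 58.1
handle top side far [[0.538, 0.07], [0.507, 0.013]] mid [0.523 0.041] len 0.065 yaw -118.5
handle near face mid [[0.527, 0.073], [0.502, 0.014]] mid [0.515 0.044] len 0.064 yaw -112.4
near plate top side [[0.519, 0.111], [0.467, 0.019]] mid [0.493 0.065] len 0.105 yaw -119.7
slot [[0.511, -0.235], [0.558, -0.267]] mid [ 0.534 -0.251] len 0.057 yaw -34.7
block corners [[0.477, -0.248], [0.513, -0.199], [0.592, -0.255], [0.558, -0.302]] mid [ 0.535 -0.251] len 0.097 yaw -33.9
slot side [[0.556, -0.268], [0.508, -0.235]] mid [ 0.532 -0.251] len 0.059 yaw 145.6
block corners side [[0.59, -0.252], [0.556, -0.301], [0.476, -0.246], [0.51, -0.193]] mid [ 0.533 -0.248] len 0.099 yaw 143.6
([-479.1, -321.8, -50.0], [-0.0, 0.0, 159.2], 'pos', array([0.1863, 0.4908, 0.25  ]))
[ 0.87499042 -0.30911152  0.63020079] [[0.002, 0.947, 0.32, 0.082], [1.0, -0.001, -0.001, 0.0], [-0.001, 0.32, -0.947, -0.124], [0.0, 0.0, 0.0, 1.0]]
```

Run:
```python
from h import *
print(row([.526,.035,.25],down(np.radians(238))))
```

```text
([-479.4, -305.6, -0.0], [-0.0, -0.0, -78.8], 'pos', array([0.1863, 0.4908, 0.25  ]))
```

```bash
python3 -m creep '[[-260,-166,0,0,0,-50],[-260,-166,0,0,0,-50],[-260,-166,0,0,0,-50],[-260,-166,0,0,0,-50],[-260,-166,0,0,0,-50],[-260,-166,0,0,0,-50],[-260,-166,0,0,0,-50],[-260,-166,0,0,0,-50]]'
python3 - <<'E'
from h import *
print(row([.526,.035,.25],down(np.radians(238))))
E
```

```text
time: 2.42
position: [0.3599, 0.258, 0.2502]
orientation: [-0.248, 0.969, 0.0, 0.0]
force: [0.5, 0.1, 0.6]
finger_gap: 1.002
grasp_force: 0.0
([-38.8, -275.4, 0.3], [-0.0, 0.0, -29.3], 'pos', array([0.3599, 0.258 , 0.2502]))
```

```bash
python3 -m creep '[[-39,-275,0,0,0,-29],[-39,-275,0,0,0,-29],[-39,-275,0,0,0,-29],[-39,-275,0,0,0,-29],[-39,-275,0,0,0,-29],[-39,-275,0,0,0,-29],[-39,-275,0,0,0,-29],[-39,-275,0,0,0,-29]]'
python3 - <<'E'
from h import *
s=sensors.state();c=camera('wrist')
cv2.imwrite('pics/w1.png',c['img'])
R,t=wpose(c,s);np.savez('w1.npz',R=R,t=t)
print(s['position'],[c[k] for k in('fx','fy','cx','cy')])
for q in('scraper','label','notch','plate','blank','rack'):print(q,[(np.round(d['position'],3).tolist(),round(d['confidence'],2)) for d in find_in('wrist',q)[:3]])
E
```

```text
time: 3.08
position: [0.5272, 0.0312, 0.2498]
orientation: [-0.478, 0.878, -0.001, 0.0]
force: [-0.8, -0.2, -0.8]
finger_gap: 0.996
grasp_force: 0.0
[0.52723013 0.03123403 0.24982619] [283.53202492028737, 283.53202492028737, 256.4904985034586, 196.65444034452995]
scraper [([0.523, 0.034, 0.127], 0.91), ([0.633, -0.083, 0.11], 0.73), ([0.666, 0.029, 0.078], 0.63)]
label [([0.493, 0.052, 0.069], 0.7)]
notch [([0.491, 0.05, 0.073], 0.7)]
plate [([0.49, 0.048, 0.068], 0.86)]
blank [([0.552, 0.014, 0.066], 0.82)]
rack [([0.492, 0.051, 0.068], 0.64), ([0.518, 0.033, 0.04], 0.61)]
```

View pics/w1.png

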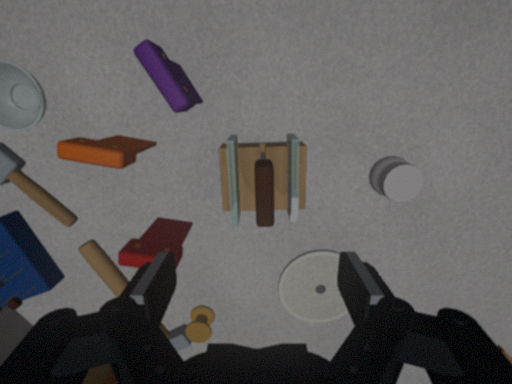

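The dark scraper handle spans columns 255–273, rows 160–226, in the middle of the rack. The right plate (column 293) is frosted at its lower end (rows 197–221), so it is the notched one. The blank is on the left at column 233.

Run:
```python
from h import *
c=camera('wrist');z=np.load('w1.npz');R,t=z['R'],z['t']
def f(p,h,n):
    P=ray(c,p,h,R,t)[:,:2];d=P[-1]-P[0];print(n,np.round(P,3).tolist(),np.round(P.mean(0),4),round(np.hypot(*d),3),round(np.degrees(np.arctan2(d[1],d[0])),1))
f([(264,159),(264.5,226)],.122,'handle')
f([(255,190),(273,190)],.122,'thick')
f([(293,135),(294,221)],.07,'plate')
f([(233,135),(234.5,224)],.07,'blank')
f([(220,145),(306,145),(307,207),(222,210)],.04,'rack')
f([(318,288)],.008,'pad')
print(row([.526,.0335,.125],down(np.radians(238))))
```

```text
handle [[0.504, 0.007], [0.539, 0.063]] [0.5217 0.0349] 0.066 58.1
thick [[0.527, 0.027], [0.513, 0.036]] [0.5199 0.0316] 0.017 147.3
plate [[0.469, 0.011], [0.518, 0.097]] [0.4939 0.054 ] 0.099 60.3
blank [[0.523, -0.023], [0.579, 0.063]] [0.5507 0.0198] 0.102 56.7
rack [[0.546, -0.02], [0.461, 0.034], [0.498, 0.102], [0.591, 0.048]] [0.5241 0.0411] 0.082 56.6
pad [[0.551, 0.24]] [0.5511 0.2401] 0.0 0.0
([1.6, -4.0, 125.3], [-0.0, 0.0, -0.6], 'pos', array([0.5235, 0.037 , 0.2503]))
```

```bash
python3 -m creep '[[2,0,40,0,0,0],[2,0,80,0,0,0],[2,0,110,0,0,0],[2,0,130,0,0,0],[2,0,144,0,0,0],[2,0,144,0,0,0],[2,0,144,0,0,0]]' && python3 -m creep '[[0,0,0,0,0,0],[0,0,0,0,0,0],[0,0,0,0,0,0],[0,0,0,0,0,0],[0,0,0,0,0,0],[0,0,0,0,0,0],[0,0,0,0,0,0],[0,0,0,0,0,0]]' -1 50
```

```text
time: 4.07
position: [0.5224, 0.0349, 0.106]
orientation: [-0.48, 0.877, 0.0, -0.0]
force: [0.3, -0.1, -0.0]
finger_gap: 1.001
grasp_force: 0.0
time: 4.73
position: [0.5227, 0.0346, 0.1065]
orientation: [-0.48, 0.877, 0.0, 0.0]
force: [-2.5, 2.0, 7.3]
finger_gap: 0.203
grasp_force: 48.5
```

```bash
python3 -m creep '[[0,0,-10,0,0,0],[0,0,-30,0,0,0],[0,0,-60,0,0,0],[0,0,-100,0,0,0],[0,0,-145,0,0,0],[0,0,-145,0,0,0],[0,0,-145,0,0,0]]'
python3 - <<'E'
from h import *
print(row([.534,-.25,.25],down(np.radians(145.3))))
print(row([.528,-.1,.25],down(np.radians(192))))
E
```

```text
time: 5.32
position: [0.5247, 0.034, 0.2542]
orientation: [-0.48, 0.877, -0.002, 0.002]
force: [0.3, 0.2, -1.5]
finger_gap: 0.205
grasp_force: 48.9
([234.1, -161.1, 4.4], [-0.1, 0.4, 92.0], 'pos', array([0.5247, 0.034 , 0.2542]))
([111.0, -75.1, 4.3], [-0.2, 0.3, 45.3], 'pos', array([0.5247, 0.034 , 0.2542]))
```

```bash
python3 -m creep '[[130,-90,0,0,0,50],[130,-90,0,0,0,50],[130,-90,0,0,0,50],[130,-90,0,0,0,50],[130,-90,0,0,0,50],[130,-90,0,0,0,50],[130,-90,0,0,0,50],[130,-90,0,0,0,50]]'
python3 - <<'E'
from h import *
print(row([.534,-.25,.25],down(np.radians(145.3))))
E
```

```text
time: 5.98
position: [0.5277, -0.1239, 0.2495]
orientation: [-0.061, 0.998, 0.001, -0.001]
force: [0.1, 0.7, -1.5]
finger_gap: 0.201
grasp_force: 49.2
([9.1, -125.9, -0.7], [0.0, -0.2, 41.7], 'pos', array([ 0.5277, -0.1239,  0.2495]))
```

```bash
python3 -m creep '[[9,-126,0,0,0,42],[9,-126,0,0,0,42],[9,-126,0,0,0,42],[9,-126,0,0,0,42],[9,-126,0,0,0,42],[9,-126,0,0,0,42],[9,-126,0,0,0,42],[9,-126,0,0,0,42]]'
python3 - <<'E'
from h import *
s=sensors.state();c=camera('wrist')
R,t=wpose(c,s);np.savez('w2.npz',R=R,t=t)
cv2.imwrite('pics/w2.png',cv2.resize(c['img'][60:330,100:420],None,fx=2.2,fy=2.2,interpolation=2))
print(row([.534,-.25,.25],down(np.radians(145.3))))
E
```

```text
time: 6.65
position: [0.5354, -0.2496, 0.2502]
orientation: [0.295, 0.956, 0.0, -0.001]
force: [-0.4, -0.3, -1.6]
finger_gap: 0.208
grasp_force: 49.7
([1.0, -1.2, 0.4], [-0.0, -0.1, 0.4], 'pos', array([ 0.5355, -0.2495,  0.2504]))
```

View pics/w2.png

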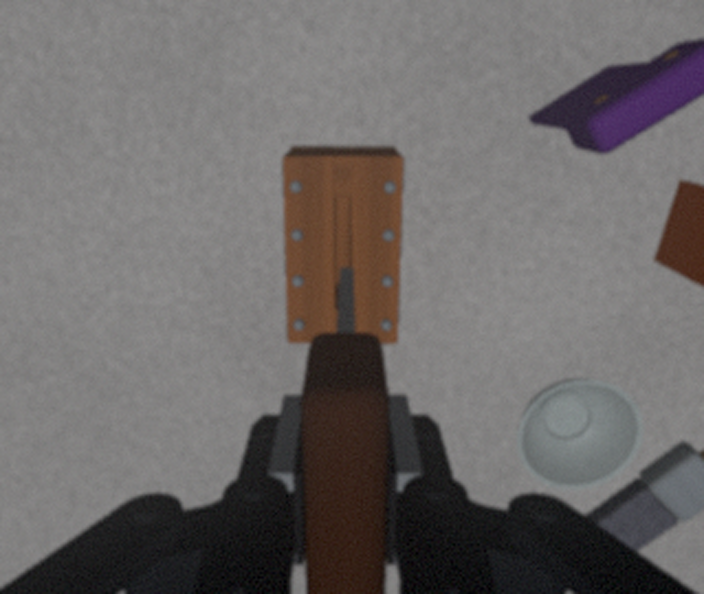

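The slot's far end is at crop pixel (343,196). The blade's lower front corner is at (346,268), and the block top's corners are (285,156), (402,156), (398,341) and (289,341).

Run:
```python
from h import *
c=camera('wrist');z=np.load('w2.npz');R,t=z['R'],z['t']
s=sensors.state();Rt=Ro.from_quat(s['orientation']).as_matrix()
def f(p,h,n):
    p=np.array(p)/2.2+[100,60];P=ray(c,p,h,R,t)
    print(n,np.round((P-s['position'])@Rt*1000,1).tolist(),np.round(P.mean(0)[:2],4))
f([(343,196)],.06,'slot end (tool mm)')
f([(285,156),(402,156),(398,341),(289,341)],.06,'block')
f([(346,268)],.154,'blade front low corner')
f([(346,330)],.174,'blade front at 20 up')
f([(310,335),(381,335)],.122+.144,'handle top front')
```

```text
slot end (tool mm) [[31.8, -0.4, 190.6]] [ 0.5091 -0.2319]
block [[51.4, -29.0, 190.6], [51.5, 28.6, 190.6], [-46.8, 29.6, 190.6], [-47.0, -29.6, 190.6]] [ 0.5336 -0.2483]
blade front low corner [[20.5, 0.8, 96.6]] [ 0.5192 -0.2373]
blade front at 20 up [[4.0, 0.8, 76.6]] [ 0.5328 -0.2466]
handle top front [[38.8, -6.3, -15.4], [38.8, 6.9, -15.4]] [ 0.5038 -0.2274]
```

Run:
```python
from h import *
c=camera('wrist');z=np.load('w2.npz');R,t=z['R'],z['t']
s=sensors.state();Rt=Ro.from_quat(s['orientation']).as_matrix()
for p,h in(((346,335),.23),((346,388),.266),((346,265),.154),((346,275),.154)):
    print(p,np.round((ray(c,np.array(p)/2.2+[100,60],h,R,t)-s['position'])@Rt*1000,1))
```

```text
(346, 335) [[24.5  0.5 20.8]]
(346, 388) [[ 27.9   0.3 -15.2]]
(346, 265) [[21.7  0.7 96.8]]
(346, 275) [[17.9  0.8 96.8]]
```

```bash
python3 -m creep '[[6,-1,20,0,0,0],[6,-1,50,0,0,0],[6,-1,75,0,0,0],[6,-1,85,0,0,0],[6,-1,85,0,0,0],[6,-1,85,0,0,0]]'
python3 - <<'E'
from h import *
s=sensors.state();c=camera('wrist')
R,t=wpose(c,s);np.savez('w3.npz',R=R,t=t);print(s['position'],s['force'])
cv2.imwrite('pics/w3.png',cv2.resize(c['img'][150:330,160:360],None,fx=3,fy=3,interpolation=2))
E
```

```text
time: 7.3
position: [0.5305, -0.2473, 0.1665]
orientation: [0.297, 0.955, 0.0, -0.0]
force: [0.3, -0.1, -0.0]
finger_gap: 0.202
grasp_force: 49.6
[ 0.53048123 -0.24730423  0.16650064] [ 0.27897622 -0.09157115 -0.04096773]
```

View pics/w3.png

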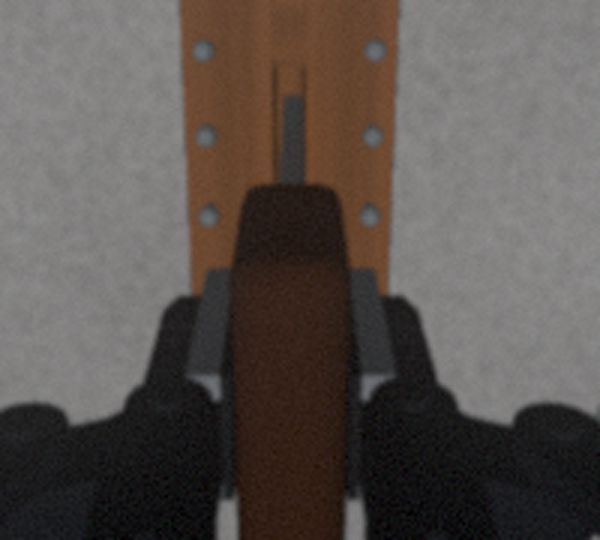

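The slot spans columns 273–306 with its far end at row 65. The blade spans columns 282–305 with its lower corner at row 95, about 1 mm to the right of centre.

```bash
python3 - <<'E'
from h import *
c=camera('wrist');z=np.load('w3.npz');R,t=z['R'],z['t']
s=sensors.state();Rt=Ro.from_quat(s['orientation']).as_matrix()
for p,h in(((289.5,65),.06),((289.5,110),.06),((293.5,95),.0705),((293,260),.182)):
    print(p,np.round((ray(c,np.array(p)/3+[160,150],h,R,t)-s['position'])@Rt*1000,1))
E
python3 -m creep '[[0,-1,0,0,0,0],[0,-1,5,0,0,0],[0,-1,10,0,0,0],[0,-1,15,0,0,0],[0,-1,20,0,0,0],[0,-1,20,0,0,0]]'
```

```text
(289.5, 65) [[ 27.3   0.3 107.6]]
(289.5, 110) [[ 14.3   0.4 107.6]]
(293.5, 95) [[21.6  1.4 97.1]]
(293, 260) [[ 28.3   0.7 -14.4]]
time: 7.9
position: [0.529, -0.2477, 0.1446]
orientation: [0.298, 0.955, 0.0, -0.001]
force: [0.1, 0.3, -0.8]
finger_gap: 0.202
grasp_force: 49.6
```

```bash
python3 -m creep '[[0,0,8,0,0,0],[0,0,16,0,0,0],[0,0,24,0,0,0],[0,0,29,0,0,0],[0,0,33,0,0,0],[0,0,35,0,0,0],[0,0,36,0,0,0]]'
```

```text
time: 8.48
position: [0.5296, -0.2481, 0.1096]
orientation: [0.298, 0.955, 0.0, -0.0]
force: [-0.5, 0.1, -1.7]
finger_gap: 0.202
grasp_force: 49.6
```

```bash
python3 -m creep '[[0,0,1,0,0,0],[0,0,2,0,0,0],[0,0,3,0,0,0],[0,0,3,0,0,0]]'
```

```text
time: 8.82
position: [0.5301, -0.2483, 0.1086]
orientation: [0.298, 0.955, -0.0, 0.001]
force: [-3.5, 1.3, 12.4]
finger_gap: 0.199
grasp_force: 51.7
```

```bash
python3 -m creep '[[0,0,-1,0,0,0],[0,0,-1,0,0,0],[0,0,-1,0,0,0],[0,0,-1,0,0,0],[0,0,-1,0,0,0]]' 1; python3 -m creep '[[0,0,-20,0,0,0],[0,0,-60,0,0,0],[0,0,-100,0,0,0],[0,0,-130,0,0,0],[0,0,-150,0,0,0],[0,0,-150,0,0,0]]'
python3 - <<'E'
from h import *
s=sensors.state();c=camera('wrist');R,t=wpose(c,s)
a=cv2.resize(c['img'][60:330,100:420],(400,338))
n=camera('side');k=cv2.resize(n['img'][70:178,257:385],(400,338),interpolation=2)
cv2.imwrite('pics/w4.png',np.hstack([a,k]))
for q in('wrist','side'):print([(np.round(d['position'],3).tolist(),round(d['confidence'],2)) for d in find_in(q,'scraper')[:5]])
for o,y in((('home'),.124),):
  for dx in(-.031,.031):
    P=np.array([.5335,-.2483,.124])+dx*np.array([np.cos(np.radians(145.4)),np.sin(np.radians(145.4)),0]);print('exp px side',proj(n,P)-[257,70],'*3.125')
E
```

```text
time: 9.23
position: [0.5297, -0.2482, 0.1079]
orientation: [0.298, 0.955, 0.0, -0.0]
force: [-0.2, -0.6, -0.0]
finger_gap: 0.899
grasp_force: 0.0
time: 9.73
position: [0.5316, -0.2493, 0.2628]
orientation: [0.298, 0.955, -0.001, 0.004]
force: [0.8, -1.0, 0.4]
finger_gap: 1.004
grasp_force: 0.0
[([0.543, -0.104, 0.113], 0.9), ([0.637, -0.085, 0.092], 0.9), ([0.533, -0.242, 0.128], 0.7), ([0.668, 0.028, 0.016], 0.58)]
[([0.636, -0.074, 0.092], 0.89), ([0.538, -0.081, 0.097], 0.88), ([0.535, -0.24, 0.108], 0.61)]
exp px side [[56.36021844 19.6469197 ]] *3.125
exp px side [[73.25643792 33.66420955]] *3.125
```

View pics/w4.png

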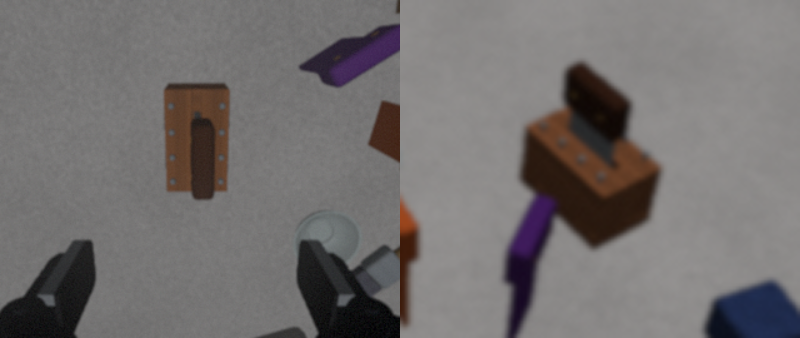

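Run:
```python
from h import *
print(row([.51,-.1,.26],down(np.radians(195))))
```

```text
([99.8, 110.7, -3.1], [0.0, -0.1, -49.7], 'pos', array([ 0.5292, -0.2478,  0.2567]))
```

```bash
python3 -m creep '[[105,116,-3,0,0,-50],[105,116,-3,0,0,-50],[105,116,-3,0,0,-50],[105,116,-3,0,0,-50],[105,116,-3,0,0,-50],[105,116,-3,0,0,-50],[105,116,-3,0,0,-50],[105,116,-3,0,0,-50]]'
python3 - <<'E'
from h import *
print(row([.4823,.0348,.20],down(np.radians(238.5))))
E
```

```text
time: 10.6
position: [0.5086, -0.0925, 0.2597]
orientation: [-0.137, 0.991, 0.001, -0.001]
force: [-0.4, 0.7, 0.0]
finger_gap: 1.0
grasp_force: 0.0
([-9.3, 129.6, 59.8], [0.1, -0.1, -42.8], 'pos', array([ 0.5086, -0.0925,  0.2597]))
```

```bash
python3 -m creep '[[-9,130,0,0,0,-43],[-9,130,0,0,0,-43],[-9,130,0,0,0,-43],[-9,130,60,0,0,-43],[-9,130,60,0,0,-43],[-9,130,60,0,0,-43],[-9,130,60,0,0,-43],[-9,130,60,0,0,-43]]' 0
python3 - <<'E'
from h import *
s=sensors.state();c=camera('wrist');R,t=wpose(c,s);np.savez('w5.npz',R=R,t=t);print(s['position'],s['orientation'])
cv2.imwrite('pics/w5.png',cv2.resize(c['img'][60:360,60:460],(800,600),interpolation=2))
E
```

```text
time: 11.27
position: [0.4833, 0.0346, 0.2005]
orientation: [-0.484, 0.875, 0.0, -0.0]
force: [0.1, -0.4, 1.1]
finger_gap: 0.498
grasp_force: 0.0
[0.48332533 0.03464243 0.20050611] [-4.84458573e-01  8.74814012e-01  3.12141343e-04 -4.88167948e-04]
```

View pics/w5.png

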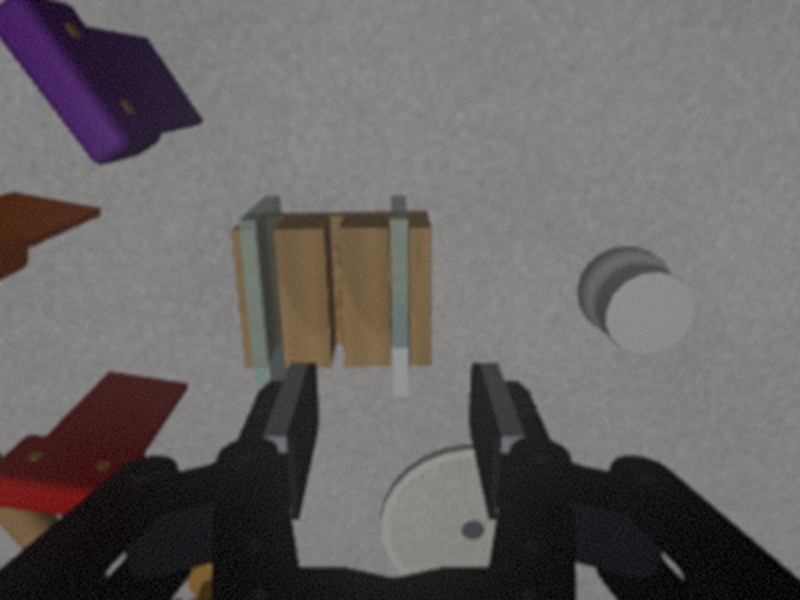

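The plate's top edge is at columns 391–408, from its clear end at row 218 to the frosted end at row 397. The blank is on the left, undisturbed.

Run:
```python
from h import *
c=camera('wrist');z=np.load('w5.npz');R,t=z['R'],z['t']
s=sensors.state();Rt=Ro.from_quat(s['orientation']).as_matrix()
for p,h in(((399.5,219),.07),((400,340),.07),((400.5,397),.07),((400.5,397),.057)):
    print(p,np.round((ray(c,np.array(p)/2+[60,60],h,R,t)-s['position'])@Rt*1000,1))
```

```text
(399.5, 219) [[ 22.7   3.5 131.2]]
(400, 340) [[-38.3   4.  131.3]]
(400.5, 397) [[-70.3   4.4 131.3]]
(400.5, 397) [[-78.1   4.6 144.3]]
```

```bash
python3 -m creep '[[0,4,40,0,0,0],[0,4,80,0,0,0],[0,4,110,0,0,0],[0,4,130,0,0,0],[0,4,138,0,0,0],[0,4,138,0,0,0]]' && python3 -m creep '[[0,0,0,0,0,0],[0,0,0,0,0,0],[0,0,0,0,0,0],[0,0,0,0,0,0],[0,0,0,0,0,0],[0,0,0,0,0,0],[0,0,0,0,0,0],[0,0,0,0,0,0]]' -1 60
```

```text
time: 11.87
position: [0.4794, 0.0366, 0.0619]
orientation: [-0.486, 0.874, 0.001, -0.001]
force: [0.1, 0.2, 0.3]
finger_gap: 0.501
grasp_force: 0.0
time: 12.53
position: [0.4814, 0.0367, 0.0646]
orientation: [-0.487, 0.873, -0.001, 0.001]
force: [-1.4, -0.6, 5.6]
finger_gap: 0.076
grasp_force: 59.2
```

```bash
python3 -m creep '[[0,0,-10,0,0,0],[0,0,-30,0,0,0],[0,0,-60,0,0,0],[0,0,-100,0,0,0],[0,0,-140,0,0,0],[0,0,-170,0,0,0],[0,0,-170,0,0,0],[0,0,-170,0,0,0]]'
python3 - <<'E'
from h import *
s=sensors.state()
# plate frame in tool: plate x=-tool x, y=+tool y (az148), z=-tool z
Rpt=np.diag([-1,1,-1.]);
print(Ro.from_quat(s['orientation']).as_matrix()@Rpt)
tcp=np.array([-.0275,0,.0535]);lab=np.array([.0325,.004,.025])
pad=np.array([.550,.241])
for az,tilt in((23,-55),(40,-55)):
    Rt=down(np.radians(az+90))@Ro.from_euler('x',tilt,degrees=True).as_matrix();Rp=Rt@Rpt
    off=Rp@(tcp-lab);P=np.r_[pad,.18]+off
    print(az,'TCP',P.round(4),'normal z',Rp[2,1].round(3),'tool z',Rt[:,2].round(2))
    print(row(P,Rt)); print('down first',row(np.r_[P[:2],.25],down(np.radians(az+90))))
E
```

```text
time: 13.2
position: [0.4815, 0.0367, 0.2355]
orientation: [-0.487, 0.873, -0.001, 0.002]
force: [0.1, -0.5, -2.1]
finger_gap: 0.079
grasp_force: 59.4
[[ 5.25000303e-01 -8.51085866e-01 -5.24695349e-03]
 [ 8.51098646e-01  5.25005642e-01  4.12595586e-04]
 [ 2.40352592e-03 -4.68228782e-03  9.99986150e-01]]
23 TCP [0.503  0.2862 0.1931] normal z 0.819 tool z [ 0.75  0.32 -0.57]
([-223.5, 112.9, 42.4], [-30.6, -58.9, 114.0], 'pos', array([0.4815, 0.0367, 0.2355]))
down first ([-223.6, 112.7, -14.5], [-0.0, 0.4, 125.3], 'pos', array([0.4815, 0.0367, 0.2355]))
40 TCP [0.4918 0.2705 0.1931] normal z 0.819 tool z [ 0.63  0.53 -0.57]
([-204.2, 114.2, 42.4], [-37.2, -51.1, 99.0], 'pos', array([0.4815, 0.0367, 0.2355]))
down first ([-204.4, 113.9, -14.6], [-0.1, 0.3, 108.3], 'pos', array([0.4815, 0.0367, 0.2355]))
```

```bash
python3 -m creep '[[-110,60,-20,0,0,55],[-110,60,-20,0,0,55],[-110,60,-20,0,0,55],[-110,60,-20,0,0,55],[-110,60,-20,0,0,55],[-110,60,-20,0,0,55],[-110,60,-20,0,0,55],[-110,60,-20,0,0,55]]'
cat > fin.py <<'E'
from h import *
Rpt=np.diag([-1,1,-1.]);tcp=np.array([-.0275,0,.0535]);lab=np.array([.0325,.004,.025])
Rt=down(np.radians(120))@Ro.from_euler('x',-55,degrees=True).as_matrix();Rp=Rt@Rpt
P=np.r_[.550,.241,.18]+Rp@(tcp-lab);print(P)
print('down',row(np.r_[P[:2],.25],down(np.radians(120))));print('final',row(P,Rt))
s=sensors.state();R=Ro.from_quat(s['orientation']).as_matrix()@Rpt
print('label est',s['position']+R@(lab-tcp),'tilt',np.degrees(np.arccos(R[2,1])),'joints',np.round(s['joints'],2))
E
python3 fin.py
```

```text
time: 13.87
position: [0.486, 0.1621, 0.2518]
orientation: [-0.029, 1.0, -0.0, -0.001]
force: [0.0, 0.1, -1.6]
finger_gap: 0.08
grasp_force: 59.3
[0.49779499 0.28014145 0.19307032]
down ([-18.7, 117.2, 1.7], [-0.1, -0.1, 63.3], 'pos', array([0.486 , 0.1621, 0.2518]))
final ([-18.8, 117.2, 58.6], [-49.2, -30.4, 58.2], 'pos', array([0.486 , 0.1621, 0.2518]))
label est [0.54559961 0.16955323 0.22312335] tilt 90.01453741779139 joints [ 0.18  0.27 -0.18  1.12  0.    0.12]
```

```bash
python3 -m creep '[[-19,117,0,0,0,63],[-19,117,0,0,0,63],[-19,117,0,0,0,63],[-19,117,0,0,0,63],[-19,117,0,0,0,63],[-19,117,0,0,0,63],[-19,117,0,0,0,63],[-19,117,0,0,0,63]]'; python3 fin.py
```

```text
time: 14.53
position: [0.4974, 0.2798, 0.2516]
orientation: [0.442, 0.897, -0.001, -0.001]
force: [-0.3, -0.9, -1.8]
finger_gap: 0.081
grasp_force: 59.5
[0.49779499 0.28014145 0.19307032]
down ([0.0, 0.5, 1.6], [-0.1, -0.0, 7.6], 'pos', array([0.4974, 0.2798, 0.2516]))
final ([0.0, 0.6, 58.5], [-55.1, -3.7, 7.0], 'pos', array([0.4974, 0.2798, 0.2516]))
label est [0.53713125 0.2346738  0.22301544] tilt 90.13300589492388 joints [ 0.38  0.38 -0.02  1.17  0.    1.3 ]
```

```bash
python3 -m creep '[[0,0,40,-55,-4,7],[0,0,50,-55,-4,7],[0,0,50,-55,-4,7],[0,0,50,-55,-4,7],[0,0,50,-55,-4,7],[0,0,50,-55,-4,7],[0,0,50,-55,-4,7],[0,0,50,-55,-4,7]]'; python3 -m creep '[[0,0,0,0,0,0],[0,0,0,0,0,0],[0,0,0,0,0,0],[0,0,0,0,0,0]]'; python3 fin.py
python3 - <<'E'
from h import *
a=camera('scene');b=camera('side')
for n in('scene','side'):print([(np.round(d['position'],3).tolist(),round(d['confidence'],2)) for d in find_in(n,'label')[:2]])
cv2.imwrite('pics/f.png',np.hstack([cv2.resize(x['img'],(400,300)) for x in(a,b)]))
E
```

```text
time: 15.2
position: [0.4975, 0.2796, 0.2011]
orientation: [0.449, 0.802, 0.34, 0.198]
force: [1.6, -1.1, -2.4]
finger_gap: 0.078
grasp_force: 59.6
time: 15.53
position: [0.501, 0.2808, 0.2025]
orientation: [0.448, 0.803, 0.338, 0.197]
force: [1.3, 0.3, -1.1]
finger_gap: 0.075
grasp_force: 59.6
[0.49779499 0.28014145 0.19307032]
down ([0.5, 32.1, -35.2], [46.1, 0.2, 1.6], 'pos', array([0.501 , 0.2808, 0.2025]))
final ([1.3, -8.9, 4.3], [-8.9, -0.6, 1.4], 'pos', array([0.501 , 0.2808, 0.2025]))
label est [0.55225989 0.2414645  0.18637699] tilt 43.89727772767254 joints [ 0.29  0.05 -1.02 -0.29  0.18  1.38]
[([0.555, 0.016, 0.057], 0.67), ([0.539, 0.25, 0.186], 0.66)]
[([0.532, 0.269, 0.19], 0.93), ([0.378, 0.16, 0.025], 0.45)]
```

View pics/f.png

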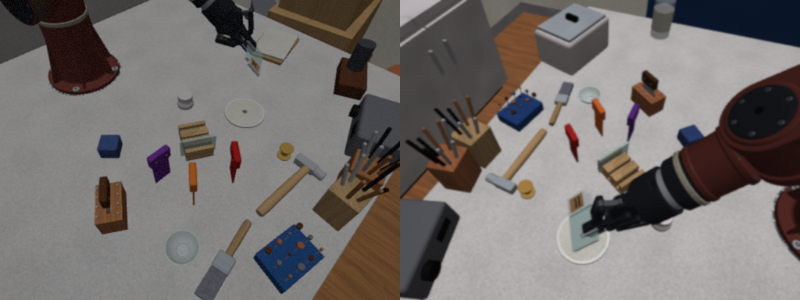

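```bash
python3 -m creep '[[1,-9,4,-9,0,1],[1,-9,4,-9,0,1],[1,-9,4,-9,0,1],[1,-9,4,-9,0,1],[1,-9,4,-9,0,1],[1,-9,4,-9,0,1],[1,-9,4,-9,0,1]]'; python3 fin.py
python3 - <<'E'
from h import *
L=[]
out=[]
for n in('scene','side'):
    c=camera(n)
    m=max(regions_of(n,'label'),key=lambda d:d['confidence'] if abs(np.argwhere(d['mask']).mean(0)[1]-(329 if n=='scene' else 226))<40 else 0)['mask']
    uv=np.argwhere(m).mean(0)[::-1];print(n,uv)
    a,b=ray(c,uv,0.3)[0],ray(c,uv,0.1)[0];L.append((a,(b-a)/np.linalg.norm(b-a)))
    u,v=uv.astype(int);y0,x0=max(v-40,0),max(u-53,0)
    out.append(cv2.resize(c['img'][y0:y0+80,x0:x0+106],(398,300),interpolation=2))
A=sum(np.eye(3)-np.outer(d,d) for a,d in L);B=sum((np.eye(3)-np.outer(d,d))@a for a,d in L)
print('label tri',np.linalg.solve(A,B))
cv2.imwrite('pics/g.png',np.hstack(out))
E
```

```text
time: 16.32
position: [0.4974, 0.2797, 0.1933]
orientation: [0.438, 0.77, 0.403, 0.229]
force: [-0.5, 0.7, -1.0]
finger_gap: 0.083
grasp_force: 59.6
[0.49779499 0.28014145 0.19307032]
down ([0.2, 46.9, -31.8], [55.2, -0.3, 0.6], 'pos', array([0.4974, 0.2797, 0.1933]))
final ([0.2, 0.1, 0.7], [0.2, -0.6, 0.4], 'pos', array([0.4974, 0.2797, 0.1933]))
label est [0.55007677 0.24120993 0.18035573] tilt 34.7806378390576 joints [ 0.26  0.15 -1.21 -0.74  0.22  1.41]
scene [323.80669711  78.17656012]
side [232.42857143 283.52857143]
label tri [0.53008606 0.26729213 0.17235649]
```

View pics/g.png

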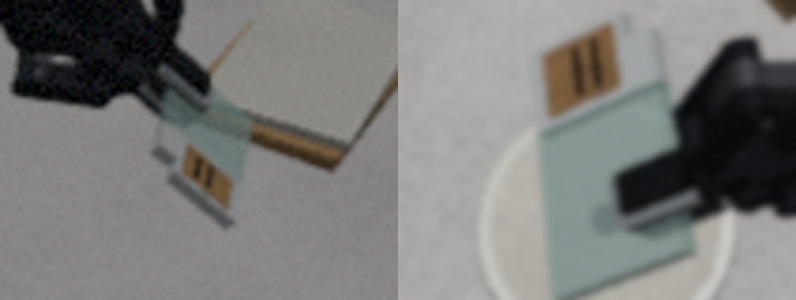

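The label (buff with two bars) faces up, at crop pixel (207,178) in the scene view and (183,70) in the side view. I'll triangulate it.

Run:
```python
from h import *
L=[]
for n,uv in(('scene',(325.1,85.4)),('side',(227.7,261.7))):
    c=camera(n);a,b=ray(c,uv,.3)[0],ray(c,uv,.1)[0];L.append((a,(b-a)/np.linalg.norm(b-a)))
A=sum(np.eye(3)-np.outer(d,d) for a,d in L);B=sum((np.eye(3)-np.outer(d,d))@a for a,d in L)
P=np.linalg.solve(A,B);print(P,[np.linalg.norm((np.eye(3)-np.outer(d,d))@(P-a)) for a,d in L])
c=camera('side');print([(np.round(d['position'],3).tolist(),round(d['confidence'],2)) for d in find_in('side','scraper')[:4]])
s=sensors.state();print(s['grasp_force'],s['qvel'])
```

```text
[0.55043453 0.24156216 0.17778328] [np.float64(0.00011411336361591331), np.float64(0.00011411336361593846)]
[([0.538, -0.083, 0.1], 0.9), ([0.532, -0.238, 0.108], 0.79), ([0.664, 0.045, 0.096], 0.66), ([0.634, -0.073, 0.092], 0.66)]
59.645474553108215 [-4.21528922e-04  1.56380432e-03 -2.44940542e-03 -2.02318019e-03
 -7.26740577e-05  4.66601774e-04]
```

The label is at (0.550, 0.242, 0.178), right over the tile, and the plate is steady. I'm handing the job in.

```bash
python3 -c "
from station import ticket
print(ticket.finish_job())"
```

```text
the job is handed in; nothing more can be done
None
```

I handed the job in with the scraper released in the tool block's slot and the notched plate held by its clear end. Its label faces up, tilted about 35°, 18 cm above the middle of the tile; no verdict was shown after hand-in.

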